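# Rock a sealing bung out of a camera junction box

### The job

The grey camera junction box has a red and a blue bung in its two cable entries. Take out the red one: rock it from side to side, towards one long side of the box and then the other, until it has pushed back the two stiff white seal plates that trap it, then lift it out and put it in the black parts bowl. Leave the blue bung seated.

Things in the scene. Friction and masses are not known exactly. Their poses are not given: they have to be found in the camera images.
- red_bung: Red tapered bung, 45 g, 96 mm long, upright in the box. Origin: centre of its lower end, z up along it. 0 to 36 mm: round plug, 16 mm wide at the foot, 28 mm at its flat shoulder; to 60 mm: neck, 18 mm; to 96 mm: flat grip 16 mm thick (y, within 3 degrees of the box's y), 30 mm wide (x): grip firmly across y at about 80 mm. A straight pull stops after 2.5 mm: the seal plates catch the shoulder.
- blue_bung: Blue bung of the same shape, in the other entry of the box; it must stay seated (not moved by more than 12 mm).
- junction_box: Grey box fixed to the bench, 190 mm (x) by 86 (y) by 58 high, with 20 mm ears and a black gland at its x ends. Origin: centre of its underside. Entries at x = -42 and +42 mm, y = 0: openings in the lid 36 mm (x) by 48 (y). Each bung's lower end stands 8 mm above the bench in a socket 22 mm wide, 5 mm deep: the pivot to rock about.
- seal (a point): Point on the box's axis between its entries, 50 mm above the bench, level with the white seal plates (7 mm thick); axes as the box. At each entry two plates reach in from +y and -y to 10.5 mm from its centre, over the shoulder. Lean the bung 10 to 12 degrees (15 at most) about its foot to +y, then to -y: each plate slides back at 5 N and stays. Then upright, centred, lift 60 mm or more.
- bowl_in (a point): Centre of the floor of the black parts bowl (lower half of a dome camera, ribbed pale inside, with a little green board and red wires in it), 6 mm above the bench; z up. The bowl is loose, 0.24 kg, 132 x 155 mm outside and 80 mm high with its wires (solid rim 60 mm above the bench); its hollow is about 80 mm wide at the floor, wider above.
Mind the look-alikes: they are no part of the job. Of the things like the red_bung, leave any that is turquoise; of the rest the larger one is meant.

How it is judged:
At the end, for the whole second after the job is handed in: The red bung rests in the bowl: its lower end within 55 mm (horizontally) of the floor's centre and under 60 mm above the bench, still (under 0.03 m/s); the bowl stands on the bench, tilted under 0.2 rad, its floor under 25 mm; the blue bung is within 12 mm of where it was (horizontal distance between red_bung and bowl_in below 0.055 m and height (world z) of red_bung below 0.06 m and linear speed of red_bung below 0.03 m/s and angle between bowl_in's own z axis and vertical below 0.2 rad and height (world z) of bowl_in below 0.025 m and distance of blue_bung from where it was at the start of the episode below 0.012 m); the robot touches nothing.
It fails at once if the blue bung is pulled out or shifted by more than 12 mm (distance of blue_bung from where it was at the start of the episode above 0.012 m).
It fails at once if the bowl is tipped by more than 0.5 rad (angle between bowl_in's own z axis and vertical above 0.5 rad).
It also fails if it takes over 42 s, if anything falls off the work surface, if the arm or the gripper's body presses on something with over 40 N, if the wrist force passes 120 N, or if a joint passes its speed limit or range.

### The arm

A 7-joint arm with a two-finger parallel gripper is mounted at the origin on a cart in front of the work surface, level with it; the furniture and walls round the work are solid. World frame = base frame: x ahead of the robot, y to its left, z up, the work surface at z = 0. Lengths are in m, angles in rad, forces in N, time in s.
With the tool pointing down it reaches from about 0.425 to 0.95 m from the base axis. Payload 16.7 kg.
Tool frame: the origin (TCP) lies at the very end of the fingers, on their centre line; the grasp point (between the pads) lies ctrl.pinch_z behind it (ctrl.pinch_z is the distance from the TCP to the grasp point, in m); z points along the fingers, y is the line along which they close (so a half turn about z gives the same grasp; the last joint's range is limited). The gripper opens to 94 mm and grips with 3 to 60 N. Pads are 16 mm wide; open, the fingers measure 119 mm over their backs; the gripper's body (75 mm by 177 mm) begins 78 mm behind the grasp point.
Start: joints at [-0.149, 0.426, 0.074, 1.606, -0.034, 1.111, -0.067], TCP at [0.675, -0, 0.205] pointing down, gripper open.
Joint ranges: [-2.85, 2.85], [-0.5, 2.14], [-1.23, 1.37], [0.21, 2.46], [-1.02, 4.16], [0.16, 2.05], [-2.73, 2.73]. Speed limits (rad/s): [1.89, 1.89, 2.39, 2.39, 3.01, 3.01, 3.01].

### API

Orientations are given as a unit quaternion [w, x, y, z].
In Python, from station import ctrl gives the robot as it stands.
- The arm moves only by the shell command python3 -m pendant 'ROWS' [OPENING]. ROWS is JSON, a list of rows, each an object of numbers: "x", "y", "z": the shift along the tool's x, y, z in mm; "ax", "ay", "az": the turn, a rotation vector about the tool's x, y, z in degrees. A call has 1 to 10 rows; each row shifts and turns the commanded pose from where the row before left it, along the tool's axes as they then stand; what a row does not reach is not made up. A row lasts 1/12 s, in which the tool goes at most 41.7 mm and 7.16 degrees, less where a joint would pass 70% of its speed; a pose out of reach is approached as far as the arm can. A call is refused whole if a number of a shift passes 41.7 or a number of a turn 7.16, either way. A call with a gripper value outside its range is refused whole. OPENING is the gripper's target within -1 to 1 (fully open at 1, half-way at 0, shut at -1), set as the call begins (- or left out, the last holds). The fingers move at their own pace and stop on an object; the grip force is fixed at half the most. Time passes only in rows, so rows that do not move let the fingers close. It gives the time, the measured TCP pose, the force, the opening and the grip force at its end, in the units of the state.
- ctrl.get_obs(): the state, without advancing time (a new reading comes with each control period).
- ctrl.camera(name): name is "scene" or "side" or "wrist"; returns a dict with "color" (420x560x3 uint8, red, green, blue), "intrinsics" (3x3 intrinsics, pixels), "dist_coeffs" ([k1, k2, p1, p2, k3] as OpenCV has them; the pictures are not rectified), "R" (3x3) and "t" (3): a world point X has camera coordinates R X + t; the wrist camera has in their place "T_tool_cam" (4x4, takes a point from camera to tool coordinates, whose origin is the TCP and whose axes are the flange's). Camera axes: x right, y down, z forward; pixel columns grow to the right and rows downward; lengths in m; the calibration is good to about 2 mm. A picture is of the moment at which its call begins: read the wrist's pose just before it. There is no depth.
- ctrl.close_job(): hands the job in; it is judged then, once.
The state is a dict: "t": time; "qpos": joint angles; "qvel": joint speeds; "tau": joint torques, N m; "tcp_pos": TCP position; "eef_rot": TCP orientation; "force": force on the tool from outside, world axes, zero at the start; "wrist_torque": the same for the moment, N m; "gripper_width": finger opening in m; "finger_force": force on a finger pad.
Only numpy, scipy, OpenCV 4.12 (cv2) and the standard library are available. Lean on these libraries where they do the work, as an engineer would, in place of code of your own. Each camera call takes 0.05 s, during which the arm holds its last target. There are 200 camera calls.

## Working session

There is one attempt and no reset: what is moved stays moved. The work goes in short steps, Python scripts to look and compute and a shell command to move; the robot and the scene stay as the last step left them, time stands still between calls to the robot, and variables do not carry over. Pictures are saved under pics/ and viewed, at most 10 in all, crops included, and the job is handed in when it is done.

```bash
mkdir -p pics; ls
python3 - <<'E'
from station import ctrl
import cv2,numpy as np
o=ctrl.get_obs(); print({k:np.round(v,3).tolist() for k,v in o.items()}, ctrl.pinch_z)
ims=[]
for n in ("scene","side","wrist"):
    c=ctrl.camera(n); np.save(f'pics/{n}0.npy',c,allow_pickle=True)
    cv2.imwrite(f'pics/{n}0.png',c['color'][:,:,::-1])
    print(n,{k:np.round(v,3).tolist() for k,v in c.items() if k!='color'})
E
```

```text
pics
{'t': 0.0, 'qpos': [-0.15, 0.427, 0.074, 1.607, -0.034, 1.111, -0.067], 'qvel': [0.001, 0.001, -0.0, -0.0, 0.002, 0.001, -0.0], 'tau': [-0.004, -93.584, 3.665, -45.42, -0.049, 0.02, -0.0], 'tcp_pos': [0.675, -0.0, 0.205], 'eef_rot': [-0.0, 0.707, 0.707, -0.0], 'force': [0.658, -0.01, -0.415], 'wrist_torque': [0.008, -0.03, -0.011], 'finger_force': 0.0, 'gripper_width': 0.094} 0.0188
scene {'intrinsics': [[400.801, 0.0, 286.817], [0.0, 400.801, 208.469], [0.0, 0.0, 1.0]], 'dist_coeffs': [-0.093, 0.0, 0.0, 0.0, 0.0], 'R': [[0.756, -0.655, 0.007], [-0.456, -0.534, -0.712], [0.47, 0.535, -0.702]], 't': [-0.445, 0.265, 0.662]}
side {'intrinsics': [[525.048, 0.0, 273.929], [0.0, 525.048, 208.92], [0.0, 0.0, 1.0]], 'dist_coeffs': [-0.09, 0.0, 0.0, 0.0, 0.0], 'R': [[-0.877, -0.48, 0.004], [-0.312, 0.562, -0.766], [0.365, -0.673, -0.643]], 't': [0.467, 0.267, 0.689]}
wrist {'intrinsics': [[314.574, 0.0, 276.837], [0.0, 314.574, 212.047], [0.0, 0.0, 1.0]], 'dist_coeffs': [-0.048, 0.0, 0.0, 0.0, 0.0], 'T_tool_cam': [[0.0, -0.966, -0.257, 0.073], [1.0, 0.001, -0.0, -0.001], [0.0, -0.257, 0.966, -0.178], [0.0, 0.0, 0.0, 1.0]]}
```

View pics/scene0.png

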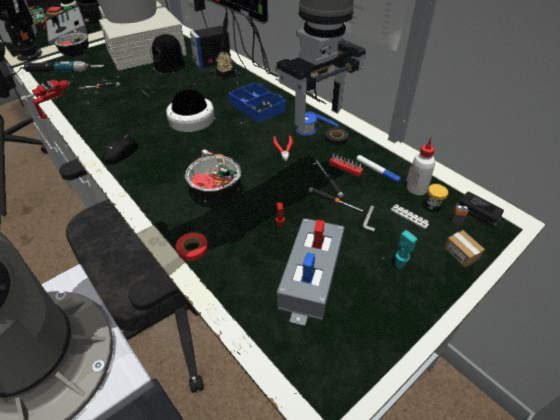

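View pics/side0.png

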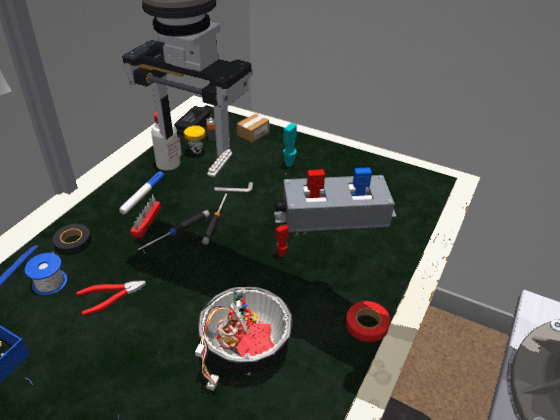

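Scene view: red bung in the box at about (318,235), blue at (308,265), a small loose red look-alike at (280,214) and the bowl at (213,178). Side view: red (316,183), blue (362,181), bowl (246,325).

```bash
cat > h.py <<'E'
import cv2,numpy as np
from scipy.spatial.transform import Rotation as Ro
def load(n): return np.load(f'pics/{n}.npy',allow_pickle=True).item()
def ray(c,uv):
    p=cv2.undistortPoints(np.float64([[uv]]),c['intrinsics'],c['dist_coeffs'])[0,0]
    d=np.r_[p,1.]; R=c['R'];return -R.T@c['t'], R.T@d/np.linalg.norm(d)
def onz(c,uv,z):
    o,d=ray(c,uv); return o+d*(z-o[2])/d[2]
def tri(c1,u1,c2,u2):
    o1,d1=ray(c1,u1);o2,d2=ray(c2,u2)
    s=np.linalg.lstsq(np.c_[d1,-d2],o2-o1,rcond=None)[0]
    a,b=o1+s[0]*d1,o2+s[1]*d2
    return (a+b)/2,np.linalg.norm(a-b)
def proj(c,X): 
    return cv2.projectPoints(np.float64([X]),cv2.Rodrigues(c['R'])[0],c['t'],c['intrinsics'],c['dist_coeffs'])[0][0,0]
def mask(im,col):
    h=cv2.cvtColor(im,cv2.COLOR_RGB2HSV)
    f=lambda a,b:cv2.inRange(h,a,b)
    return f((0,150,60),(8,255,255))|f((172,150,60),(180,255,255)) if col=='r' else f((100,130,60),(125,255,255))
def blob(im,col,near,r=20,pr=1):
    n,l,s,ce=cv2.connectedComponentsWithStats(mask(im,col))
    i=[i for i in range(1,n) if s[i,4]>15 and np.linalg.norm(ce[i]-near)<r]
    i=max(i,key=lambda i:s[i,4])
    if pr: print(col,ce[i].round(1),s[i])
    return ce[i],l==i
E
python3 - <<'E'
from h import *
S,D=load('scene0'),load('side0')
for col,a,b in(('r',(318,232),(316,183)),('b',(308,262),(362,181))):
    ca,ma=blob(S['color'],col,a);cb,mb=blob(D['color'],col,b)
    print(col,tri(S,ca,D,cb))
for a,b in(((300,318),(395,213)),): print('ear?',tri(S,a,D,b))
# bowl rim: ellipse extents
print('bowl',onz(S,(213,172),.06),onz(D,(246,322),.06))
im=np.hstack([cv2.resize(S['color'][205:330,255:365],None,fx=3.6,fy=3.6)[:450,:396],cv2.resize(D['color'][150:250,265:405],None,fx=2.85,fy=4.5)[:450,:399]])
cv2.imwrite('pics/c1.png',im[:,:,::-1])
E
```

```text
r [318.4 233.2] [313 219  12  29 218]
r [315.2 181.6] [307 169  18  29 415]
r (array([ 0.53375857, -0.15614097,  0.08071708]), np.float64(0.0009351547190769822))
b [308.2 267.4] [302 253  13  31 276]
b [361.4 179.5] [352 167  20  29 425]
b (array([ 0.46341044, -0.20295693,  0.08009308]), np.float64(0.0015658372316180358))
ear? (array([ 0.40646044, -0.2383537 ,  0.00435373]), np.float64(0.014244687092052611))
bowl [0.49343882 0.15463068 0.06      ] [0.49091777 0.15683209 0.06      ]
```

View pics/c1.png

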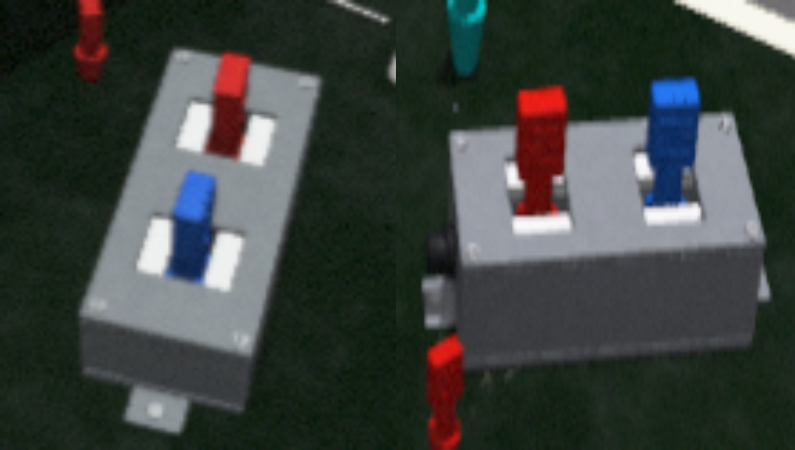

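View pics/wrist0.png

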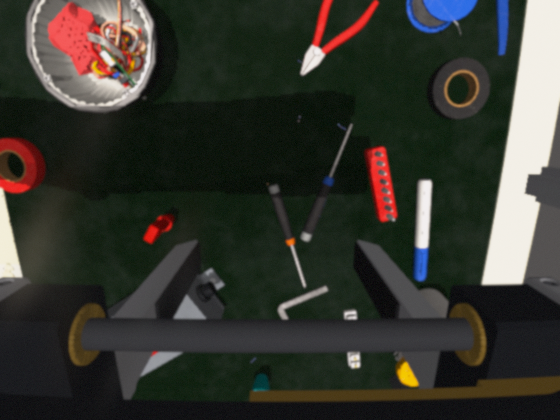

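Crops: both bungs upright with white plates on either side; box axis at about 33.7° in the world, entry spacing measured at 84.5 mm (84 expected). Wrist view: bowl at upper left, box mostly hidden behind the fingers. Going above the red bung.

```bash
python3 -m pendant '[{"x":-26,"y":-23.5},{"x":-26,"y":-23.5},{"x":-26,"y":-23.5},{"x":-26,"y":-23.5},{"x":-26,"y":-23.5},{"x":-26,"y":-23.5},{"az":7},{"az":7},{"az":7},{"az":7}]' 1; python3 -m pendant '[{"az":7},{"az":7},{"az":7},{"az":7},{},{}]'
cat > look.py <<'E'
from h import *; from station import ctrl; import sys
n=sys.argv[1]
o=ctrl.get_obs(); w=ctrl.camera('wrist')
q=o['eef_rot']; Rt=Ro.from_quat([q[1],q[2],q[3],q[0]]).as_matrix()
T=np.eye(4);T[:3,:3]=Rt;T[:3,3]=o['tcp_pos']; M=np.linalg.inv(T@w['T_tool_cam']); w['R'],w['t']=M[:3,:3],M[:3,3]
np.save(f'pics/{n}.npy',w,allow_pickle=True);cv2.imwrite(f'pics/{n}.png',w['color'][:,:,::-1])
print(o['tcp_pos'],Rt.round(3).tolist())
E
python3 look.py w1
```

```text
[ 6.74671266e-01 -4.58824291e-05  2.04949657e-01] [[0.0, 1.0, -0.001], [1.0, -0.0, -0.0], [-0.0, -0.001, -1.0]]invalid input
invalid input
```

View pics/w1.png

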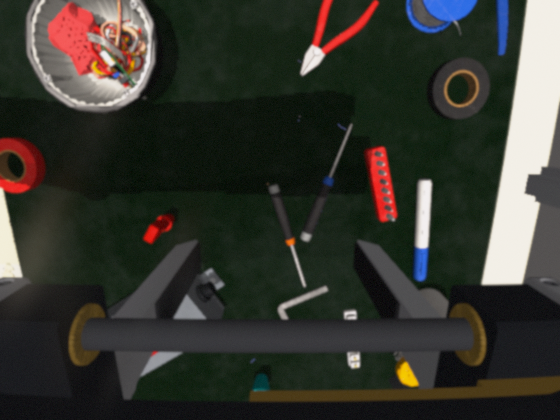

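The move was refused, so this is the same wrist view as before. I'll write every key in each row.

```bash
python3 -m pendant '[{"x":-26,"y":-23.5,"z":0,"ax":0,"ay":0,"az":0},{"x":-26,"y":-23.5,"z":0,"ax":0,"ay":0,"az":0},{"x":-26,"y":-23.5,"z":0,"ax":0,"ay":0,"az":0},{"x":-26,"y":-23.5,"z":0,"ax":0,"ay":0,"az":0},{"x":-26,"y":-23.5,"z":0,"ax":0,"ay":0,"az":0},{"x":-26,"y":-23.5,"z":0,"ax":0,"ay":0,"az":0}]' 1
```

```text
t: 0.7
tcp_pos: [0.5326, -0.157, 0.2054]
eef_rot: [-0.0, 0.707, 0.707, 0.0]
force: [0.7, -0.4, -0.8]
gripper_width: 0.0938
finger_force: 0.0
```

```bash
python3 -m pendant '[{"az":7},{"az":7},{"az":7},{"az":7},{"az":7},{"az":7},{"az":7},{"az":7},{"z":0}]' 1 || python3 -m pendant '[{"x":0,"y":0,"z":0,"ax":0,"ay":0,"az":7},{"x":0,"y":0,"z":0,"ax":0,"ay":0,"az":7},{"x":0,"y":0,"z":0,"ax":0,"ay":0,"az":7},{"x":0,"y":0,"z":0,"ax":0,"ay":0,"az":7},{"x":0,"y":0,"z":0,"ax":0,"ay":0,"az":7},{"x":0,"y":0,"z":0,"ax":0,"ay":0,"az":7},{"x":0,"y":0,"z":0,"ax":0,"ay":0,"az":7},{"x":0,"y":0,"z":0,"ax":0,"ay":0,"az":7},{"x":0,"y":0,"z":0,"ax":0,"ay":0,"az":0}]' 1
python3 look.py w2
```

```text
t: 1.45
tcp_pos: [0.5339, -0.1559, 0.2054]
eef_rot: [-0.0, 0.957, 0.289, -0.0]
force: [-0.3, 0.4, -0.1]
gripper_width: 0.0938
finger_force: 0.0
[ 0.53388221 -0.15593447  0.2053792 ] [[0.833, 0.554, -0.0], [0.554, -0.833, -0.0], [-0.0, -0.0, -1.0]]invalid input
```

View pics/w2.png

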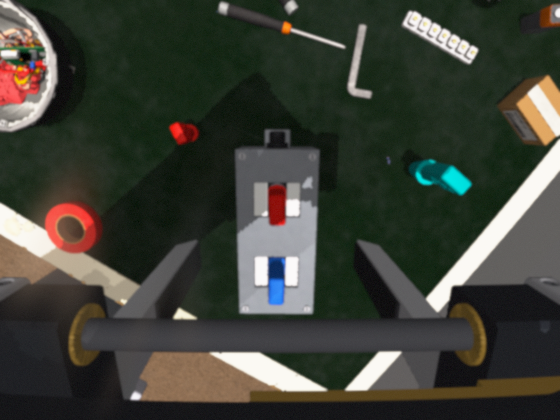

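Box seen nearly aligned: lid corners about (235,149),(319,149),(314,314),(239,313); red bung at (277,204), blue at (277,282). The small loose bung is at (184,132), clear of the fingers.

Run:
```python
from h import *
W=load('w2'); o=np.array([.53388,-.15593]);th=np.deg2rad(33.65)
im=W['color'];g=cv2.cvtColor(im,cv2.COLOR_RGB2HSV)
C=[onz(W,p,.058) for p in((235,149),(319,149),(314,314),(239,313))]
print(np.round(C,4).tolist()); cen=np.mean(C,0)
ax=(C[0]+C[1]-C[2]-C[3])/2;print('len',np.linalg.norm(ax),'wid',np.linalg.norm(C[0]-C[1]),np.linalg.norm(C[2]-C[3]),'ang',np.degrees(np.arctan2(ax[1],ax[0])))
u=ax/np.linalg.norm(ax);e=cen+.042*u;print('cen',cen,'entry',e,cen-.042*u)
c,m=blob(im,'r',(277,204));v,x=np.where(m)
top=(c[0],v.max());print(top,onz(W,top,.104)) # near-robot top edge: entry -15mm along u
print('wid',x.max()-x.min(),'centroid',onz(W,c,.085))
r=np.arange(v.max()-18,v.max()-2);print([ (x[v==k].min(),x[v==k].max()) for k in r])
# plates
wm=cv2.inRange(g,(0,0,110),(180,60,255))
for row in (190,200,210,265,272):print(row,np.where(wm[row,240:315])[0]+240)
```

```text
[[0.555, -0.0919, 0.058], [0.6025, -0.1632, 0.058], [0.4439, -0.2698, 0.058], [0.396, -0.1954, 0.058]]
len 0.19043111346344857 wid 0.08570616281277398 0.08849941654610463 ang 33.49218392383955
cen [ 0.4993258  -0.18008529  0.058     ] entry [ 0.53435216 -0.15690871  0.058     ] [ 0.46429943 -0.20326186  0.058     ]
r [276.7 204.3] [269 185  17  40 622]
(np.float64(276.7491961414791), np.int64(224)) [ 0.52379002 -0.16380655  0.104     ]
wid 16 centroid [ 0.53566684 -0.15590078  0.085     ]
[(np.int64(269), np.int64(284)), (np.int64(269), np.int64(284)), (np.int64(269), np.int64(284)), (np.int64(269), np.int64(284)), (np.int64(269), np.int64(284)), (np.int64(269), np.int64(284)), (np.int64(269), np.int64(284)), (np.int64(269), np.int64(284)), (np.int64(269), np.int64(284)), (np.int64(269), np.int64(284)), (np.int64(269), np.int64(284)), (np.int64(270), np.int64(284)), (np.int64(270), np.int64(284)), (np.int64(270), np.int64(284)), (np.int64(270), np.int64(284)), (np.int64(270), np.int64(284))]
190 [254 255 256 257 258 259 260 261 262 263 264 265 266 267 287 288 289 290
 291 292 293 294 295 296 297 298 299 300]
200 [254 255 256 257 258 259 260 261 262 263 264 265 266 267 286 287 288 289
 290 291 292 293 294 295 296 297 298 299 300 301 302 303 304 308 309 310]
210 [254 255 256 257 258 259 260 261 262 263 264 265 266 267 285 286 287 288
 289 290 291 292 293 294 295 296 297 298 299 300 301 302 303 304 305 306
 307 308 309 310 311 312 313 314]
265 [240 241 242 243 244 245 246 247 248 249 250 251 252 253 254 255 256 257
 258 259 260 261 262 263 264 265 266 267 285 286 287 288 289 290 291 292
 293 294 295 296 297 298 299 300 301 302 303 304 305 306 307 308 309 310
 311 312 313 314]
272 [240 241 242 243 244 245 246 247 248 249 250 251 252 253 254 255 256 257
 258 259 260 261 262 263 264 265 266 267 285 286 287 288 289 290 291 292
 293 294 295 296 297 298 299 300 301 302 303 304 305 306 307 308 309 310
 311 312 313 314]
```

Three estimates agree within 1–2 mm (lid 190 × 87 mm as stated). Descend 136 mm with a 1 mm correction in y, then grip.

```bash
python3 -m pendant '[{"x":0,"y":1,"z":27,"ax":0,"ay":0,"az":0},{"x":0,"y":0,"z":27,"ax":0,"ay":0,"az":0},{"x":0,"y":0,"z":27,"ax":0,"ay":0,"az":0},{"x":0,"y":0,"z":27,"ax":0,"ay":0,"az":0},{"x":0,"y":0,"z":18,"ax":0,"ay":0,"az":0},{"x":0,"y":0,"z":10,"ax":0,"ay":0,"az":0},{"x":0,"y":0,"z":0,"ax":0,"ay":0,"az":0}]' 1;
python3 -m pendant '[{"x":0,"y":0,"z":0,"ax":0,"ay":0,"az":0},{"x":0,"y":0,"z":0,"ax":0,"ay":0,"az":0},{"x":0,"y":0,"z":0,"ax":0,"ay":0,"az":0},{"x":0,"y":0,"z":0,"ax":0,"ay":0,"az":0},{"x":0,"y":0,"z":0,"ax":0,"ay":0,"az":0},{"x":0,"y":0,"z":0,"ax":0,"ay":0,"az":0},{"x":0,"y":0,"z":0,"ax":0,"ay":0,"az":0},{"x":0,"y":0,"z":0,"ax":0,"ay":0,"az":0}]' -1
```

```text
t: 2.08
tcp_pos: [0.5334, -0.1566, 0.0676]
eef_rot: [-0.001, 0.956, 0.294, -0.001]
force: [0.1, -0.1, 0.2]
gripper_width: 0.0942
finger_force: 0.0
t: 2.75
tcp_pos: [0.5345, -0.1568, 0.0696]
eef_rot: [-0.0, 0.956, 0.292, 0.0]
force: [-0.1, 0.0, -0.7]
gripper_width: 0.0442
finger_force: 0.0
```

```bash
python3 -m pendant '[{"x":0,"y":0,"z":0,"ax":0,"ay":0,"az":0},{"x":0,"y":0,"z":0,"ax":0,"ay":0,"az":0},{"x":0,"y":0,"z":0,"ax":0,"ay":0,"az":0},{"x":0,"y":0,"z":0,"ax":0,"ay":0,"az":0},{"x":0,"y":0,"z":0,"ax":0,"ay":0,"az":0},{"x":0,"y":0,"z":0,"ax":0,"ay":0,"az":0},{"x":0,"y":0,"z":0,"ax":0,"ay":0,"az":0},{"x":0,"y":0,"z":0,"ax":0,"ay":0,"az":0}]' -1
```

```text
t: 3.42
tcp_pos: [0.5345, -0.1568, 0.0694]
eef_rot: [-0.0, 0.956, 0.292, -0.0]
force: [-0.0, -0.4, -0.5]
gripper_width: 0.016
finger_force: 42.2
```

Gripped at 16 mm, 42 N. Lean 12° about the foot (TCP is 61 mm above the pivot).

```bash
python3 -m pendant '[{"x":0,"y":2.14,"z":0,"ax":2,"ay":0,"az":0},{"x":0,"y":2.14,"z":0,"ax":2,"ay":0,"az":0},{"x":0,"y":2.14,"z":0,"ax":2,"ay":0,"az":0},{"x":0,"y":2.14,"z":0,"ax":2,"ay":0,"az":0},{"x":0,"y":2.14,"z":0,"ax":2,"ay":0,"az":0},{"x":0,"y":2.14,"z":0,"ax":2,"ay":0,"az":0},{"x":0,"y":0,"z":0,"ax":0,"ay":0,"az":0},{"x":0,"y":0,"z":0,"ax":0,"ay":0,"az":0},{"x":0,"y":0,"z":0,"ax":0,"ay":0,"az":0}]' -1
cat > st.py <<'E'
from h import *; from station import ctrl
o=ctrl.get_obs();q=o['eef_rot'];R=Ro.from_quat([q[1],q[2],q[3],q[0]]).as_matrix();z=R[:,2]
print('lean',np.degrees(np.arctan2(z@[.554,-.833,0],-z[2])),'foot',o['tcp_pos']+.0614*z,'z',z.round(4),'F',o['force'],'Ftool',R.T@o['force'],o['gripper_width'])
E
python3 st.py
```

```text
t: 4.17
tcp_pos: [0.5417, -0.1669, 0.069]
eef_rot: [-0.101, 0.951, 0.291, -0.031]
force: [-2.9, 2.5, 11.4]
gripper_width: 0.0156
finger_force: 36.8
lean -12.079246036316466 foot [ 0.5345267  -0.15624882  0.00890867] z [-0.1166  0.1737 -0.9779] F [-2.86713671  2.53457383 11.4423584 ] Ftool [ -0.95458988  -6.01616162 -10.41473287] 0.01564601426320326
```

Lean −12° reached with the foot at the pivot. Now to the other side.

```bash
python3 -m pendant '[{"x":0,"y":-3.2,"z":-0.1,"ax":-3,"ay":0,"az":0},{"x":0,"y":-3.2,"z":-0.1,"ax":-3,"ay":0,"az":0},{"x":0,"y":-3.2,"z":-0.1,"ax":-3,"ay":0,"az":0},{"x":0,"y":-3.2,"z":-0.1,"ax":-3,"ay":0,"az":0},{"x":0,"y":-3.2,"z":-0.1,"ax":-3,"ay":0,"az":0},{"x":0,"y":-3.2,"z":0,"ax":-3,"ay":0,"az":0},{"x":0,"y":-3.2,"z":0,"ax":-3,"ay":0,"az":0},{"x":0,"y":-3.2,"z":0,"ax":-3,"ay":0,"az":0},{"x":0,"y":0,"z":0,"ax":0,"ay":0,"az":0},{"x":0,"y":0,"z":0,"ax":0,"ay":0,"az":0}]' -1
python3 st.py
python3 -m pendant '[{"x":0,"y":3.2,"z":-0.1,"ax":3,"ay":0,"az":0},{"x":0,"y":3.2,"z":-0.1,"ax":3,"ay":0,"az":0},{"x":0,"y":3.2,"z":-0.1,"ax":3,"ay":0,"az":0},{"x":0,"y":3.2,"z":-0.1,"ax":3,"ay":0,"az":0},{"x":0,"y":0,"z":0,"ax":0,"ay":0,"az":0},{"x":0,"y":0,"z":0,"ax":0,"ay":0,"az":0},{"x":0,"y":0,"z":0,"ax":0,"ay":0,"az":0}]' -1
python3 st.py; python3 look.py w3
python3 - <<'E'
import cv2,numpy as np
from station import ctrl
i=cv2.imread('pics/w3.png')
d=ctrl.camera('side')['color'][:,:,::-1]; s=ctrl.camera('scene')['color'][:,:,::-1]
cv2.imwrite('pics/c3.png',np.hstack([cv2.resize(i[130:380,150:400],(400,400)),cv2.resize(d[120:240,260:380],(400,400))]))
E
```

```text
t: 5.0
tcp_pos: [0.5275, -0.1455, 0.0697]
eef_rot: [0.099, 0.951, 0.292, 0.03]
force: [-1.1, 0.6, -2.0]
gripper_width: 0.0159
finger_force: 42.4
lean 11.941109031347196 foot [ 0.53460676 -0.15603777  0.00960006] z [ 0.1158 -0.1714 -0.9784] F [-1.10573154  0.61447231 -2.00964079] Ftool [-0.57049245 -1.52011538  1.73281913] 0.01593896981376337
t: 5.58
tcp_pos: [0.5342, -0.1572, 0.0713]
eef_rot: [0.0, 0.956, 0.292, -0.0]
force: [-0.7, 0.3, -0.6]
gripper_width: 0.0157
finger_force: 43.0
lean 0.0014276454332979248 foot [ 0.534213   -0.15719511  0.00988577] z [-1.e-04 -1.e-04 -1.e+00] F [-0.70588646  0.31037108 -0.63649551] Ftool [-0.41210805 -0.6517036   0.63653893] 0.015663784680022986
[ 0.53421948 -0.15718896  0.07128576] [[0.83, 0.558, -0.0], [0.558, -0.83, -0.0], [-0.0, 0.0, -1.0]]
```

View pics/c3.png

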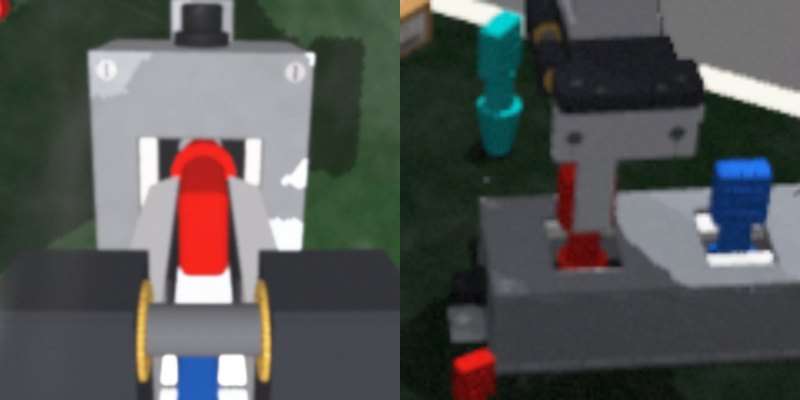

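Both white plates at the red entry stand back, and the round shoulder is free between them; blue is still seated. Lift gently.

```bash
python3 -m pendant '[{"x":0,"y":0,"z":-5,"ax":0,"ay":0,"az":0},{"x":0,"y":0,"z":-5,"ax":0,"ay":0,"az":0},{"x":0,"y":0,"z":-5,"ax":0,"ay":0,"az":0},{"x":0,"y":0,"z":0,"ax":0,"ay":0,"az":0}]' -1
python3 st.py
```

```text
t: 6.07
tcp_pos: [0.5352, -0.1568, 0.0879]
eef_rot: [0.0, 0.956, 0.293, 0.001]
force: [-0.1, 1.0, -0.2]
gripper_width: 0.0158
finger_force: 43.0
lean 0.06673686537389185 foot [ 0.53533224 -0.15681114  0.02654176] z [ 1.7e-03 -2.0e-04 -1.0e+00] F [-0.14477536  0.97044897 -0.21683086] Ftool [ 0.42264218 -0.8856157   0.216345  ] 0.015773732811971707
```

The bung is free. Lift 120 mm more and travel towards the bowl, stopping 60 mm short in tool x for a look.

```bash
python3 -m pendant '[{"x":0,"y":0,"z":-20,"ax":0,"ay":0,"az":0},{"x":0,"y":0,"z":-25,"ax":0,"ay":0,"az":0},{"x":0,"y":0,"z":-25,"ax":0,"ay":0,"az":0},{"x":0,"y":0,"z":-25,"ax":0,"ay":0,"az":0},{"x":0,"y":0,"z":-25,"ax":0,"ay":0,"az":0}]' -1
python3 -m pendant '[{"x":9,"y":-28,"z":0,"ax":0,"ay":0,"az":0},{"x":7,"y":-28,"z":0,"ax":0,"ay":0,"az":0},{"x":7,"y":-28,"z":0,"ax":0,"ay":0,"az":0},{"x":7,"y":-28,"z":0,"ax":0,"ay":0,"az":0},{"x":7,"y":-28,"z":0,"ax":0,"ay":0,"az":0},{"x":7,"y":-28,"z":0,"ax":0,"ay":0,"az":0},{"x":7,"y":-28,"z":0,"ax":0,"ay":0,"az":0},{"x":7,"y":-28,"z":0,"ax":0,"ay":0,"az":0},{"x":7,"y":-28,"z":0,"ax":0,"ay":0,"az":0},{"x":7,"y":-28,"z":0,"ax":0,"ay":0,"az":0}]' -1
python3 -m pendant '[{"x":0,"y":0,"z":0,"ax":0,"ay":0,"az":0},{"x":0,"y":0,"z":0,"ax":0,"ay":0,"az":0}]' -1
python3 st.py;python3 look.py w4
```

```text
t: 6.48
tcp_pos: [0.5344, -0.1568, 0.208]
eef_rot: [0.0, 0.956, 0.292, 0.0]
force: [0.0, -0.8, -1.3]
gripper_width: 0.0156
finger_force: 43.0
t: 7.32
tcp_pos: [0.4369, 0.1167, 0.2069]
eef_rot: [-0.0, 0.956, 0.292, 0.0]
force: [1.1, 0.1, -0.8]
gripper_width: 0.0157
finger_force: 43.0
t: 7.48
tcp_pos: [0.4373, 0.1166, 0.2068]
eef_rot: [-0.0, 0.956, 0.294, 0.0]
force: [0.2, -0.2, -0.6]
gripper_width: 0.0156
finger_force: 43.0
lean 0.0016404898494339704 foot [0.43730003 0.1166413  0.14542247] z [ 4.e-04  2.e-04 -1.e+00] F [ 0.23756062 -0.22369478 -0.63480315] Ftool [0.07067126 0.31847831 0.63484375] 0.015604858602054569
[0.43727723 0.11662825 0.20682246] [[0.827, 0.562, 0.0], [0.562, -0.827, 0.0], [0.0, 0.0, -1.0]]
```

View pics/w4.png

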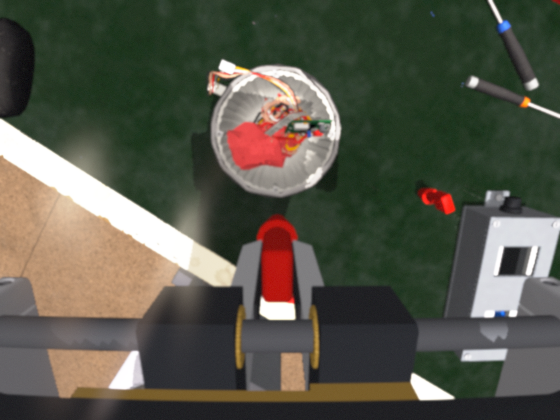

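Bowl seen in full: rim from (211,66) to (340,196), centre (276,131); board to the right, wires leaving at the upper left, lower part clear.

Run:
```python
from h import *
W=load('w4');t=np.array([.43727,.11663]);R=np.array([[.827,.562],[.562,-.827]])
E=[onz(W,p,.06)[:2] for p in((211,131),(340,131),(276,66),(276,196))]
c=onz(W,(276,131),.06)[:2];c2=np.mean(E,0);print(c,c2,np.linalg.norm(E[0]-E[1]),np.linalg.norm(E[2]-E[3]),'tool shift to centre',R.T@(c-t)*1e3,R.T@(c2-t)*1e3)
```

```text
[0.49610541 0.1563271 ] [0.49486559 0.15579173] 0.1298350460966705 0.12777768374745066 tool shift to centre [70.96665521  0.23600394] [ 6.96404486e+01 -1.80326795e-02]
```

Bowl rim diameter 130 mm, centre 70 mm ahead. Tilt 24° (head back over the clear side) with the foot ending about 10 mm short of the centre, then lower.

```bash
python3 -m pendant '[{"x":17,"y":0,"z":0,"ax":0,"ay":0,"az":0},{"x":18,"y":0,"z":0,"ax":0,"ay":0,"az":0},{"x":0,"y":0,"z":0,"ax":0,"ay":4,"az":0},{"x":0,"y":0,"z":0,"ax":0,"ay":4,"az":0},{"x":0,"y":0,"z":0,"ax":0,"ay":4,"az":0},{"x":0,"y":0,"z":0,"ax":0,"ay":4,"az":0},{"x":0,"y":0,"z":0,"ax":0,"ay":4,"az":0},{"x":0,"y":0,"z":0,"ax":0,"ay":4,"az":0},{"x":0,"y":0,"z":0,"ax":0,"ay":0,"az":0},{"x":0,"y":0,"z":0,"ax":0,"ay":0,"az":0}]' -1
python3 st.py
python3 -m pendant '[{"x":-8.1,"y":0,"z":18.3,"ax":0,"ay":0,"az":0},{"x":-8.1,"y":0,"z":18.3,"ax":0,"ay":0,"az":0},{"x":-8.1,"y":0,"z":18.3,"ax":0,"ay":0,"az":0},{"x":-8.1,"y":0,"z":18.3,"ax":0,"ay":0,"az":0},{"x":-4,"y":0,"z":9.1,"ax":0,"ay":0,"az":0},{"x":-4,"y":0,"z":9.1,"ax":0,"ay":0,"az":0},{"x":0,"y":0,"z":0,"ax":0,"ay":0,"az":0},{"x":0,"y":0,"z":0,"ax":0,"ay":0,"az":0}]' -1
python3 st.py
```

```text
t: 8.37
tcp_pos: [0.4666, 0.1337, 0.2067]
eef_rot: [-0.06, 0.936, 0.285, 0.198]
force: [-0.3, 0.9, 0.1]
gripper_width: 0.016
finger_force: 43.0
lean -0.10958057505665256 foot [0.48726716 0.14757279 0.15060399] z [ 0.337   0.2262 -0.9139] F [-0.29155502  0.93985793  0.06289356] Ftool [ 0.28299256 -0.94285364  0.0568777 ] 0.016021851955071616
t: 9.03
tcp_pos: [0.4674, 0.1354, 0.1064]
eef_rot: [-0.061, 0.936, 0.286, 0.198]
force: [0.2, 0.8, 0.2]
gripper_width: 0.0158
finger_force: 43.0
lean -0.20840710161629858 foot [0.4879663  0.14932413 0.05024931] z [ 0.3353  0.227  -0.9143] F [0.20652922 0.75859926 0.1773862 ] Ftool [ 0.61604997 -0.51360655  0.07927017] 0.015791954538086416
```

Foot at 50 mm, just short of the bowl's centre, no contact. Lower slowly.

```bash
python3 -m pendant '[{"x":-3.2,"y":0,"z":7.3,"ax":0,"ay":0,"az":0},{"x":-2.4,"y":0,"z":5.5,"ax":0,"ay":0,"az":0},{"x":-1.6,"y":0,"z":3.7,"ax":0,"ay":0,"az":0},{"x":-1.6,"y":0,"z":3.7,"ax":0,"ay":0,"az":0},{"x":0,"y":0,"z":0,"ax":0,"ay":0,"az":0}]' -1
python3 st.py
python3 -m pendant '[{"x":-1.6,"y":0,"z":3.7,"ax":0,"ay":0,"az":0},{"x":0,"y":0,"z":0,"ax":0,"ay":0,"az":0}]' -1
python3 st.py
```

```text
t: 9.45
tcp_pos: [0.4672, 0.1355, 0.0845]
eef_rot: [-0.061, 0.935, 0.286, 0.199]
force: [-0.5, -0.7, -0.8]
gripper_width: 0.016
finger_force: 43.0
lean -0.19270099041986974 foot [0.487869   0.14948525 0.02840558] z [ 0.3368  0.2277 -0.9136] F [-0.47160344 -0.67073319 -0.75792692] Ftool [-1.00796645  0.29263194  0.38094123] 0.01597392603300355
t: 9.62
tcp_pos: [0.4672, 0.1354, 0.0806]
eef_rot: [-0.061, 0.935, 0.286, 0.199]
force: [-0.2, 0.1, -1.3]
gripper_width: 0.0157
finger_force: 43.0
lean -0.18103085868113777 foot [0.48786556 0.14941439 0.02451358] z [ 0.337   0.2276 -0.9136] F [-0.16758563  0.11779336 -1.34372958] Ftool [-0.61323648 -0.19097731  1.19793076] 0.015742674399999886
```

```bash
python3 -m pendant '[{"x":-1.6,"y":0,"z":3.7,"ax":0,"ay":0,"az":0},{"x":-1.6,"y":0,"z":3.7,"ax":0,"ay":0,"az":0},{"x":0,"y":0,"z":0,"ax":0,"ay":0,"az":0},{"x":0,"y":0,"z":0,"ax":0,"ay":0,"az":0}]' -1
python3 st.py
python3 -m pendant '[{"x":0,"y":0,"z":0,"ax":0,"ay":0,"az":0},{"x":0,"y":0,"z":0,"ax":0,"ay":0,"az":0},{"x":0,"y":0,"z":0,"ax":0,"ay":0,"az":0},{"x":0,"y":0,"z":0,"ax":0,"ay":0,"az":0},{"x":0,"y":0,"z":0,"ax":0,"ay":0,"az":0},{"x":0,"y":0,"z":0,"ax":0,"ay":0,"az":0},{"x":0,"y":0,"z":0,"ax":0,"ay":0,"az":0},{"x":0,"y":0,"z":0,"ax":0,"ay":0,"az":0}]' -0.1
python3 st.py
```

```text
t: 9.95
tcp_pos: [0.4672, 0.1355, 0.0728]
eef_rot: [-0.061, 0.935, 0.286, 0.199]
force: [-0.2, 0.3, -0.2]
gripper_width: 0.016
finger_force: 43.0
lean -0.17787177728224343 foot [0.48790793 0.14947361 0.01669269] z [ 0.3371  0.2276 -0.9136] F [-0.23139498  0.25911846 -0.21439697] Ftool [-0.13015392 -0.34414996  0.17684128] 0.01597966320117139
t: 10.62
tcp_pos: [0.4671, 0.1354, 0.0725]
eef_rot: [-0.061, 0.935, 0.286, 0.199]
force: [0.1, 0.2, 0.0]
gripper_width: 0.0423
finger_force: 0.0
lean -0.1681748625081585 foot [0.48784571 0.14938447 0.01644677] z [ 0.3372  0.2274 -0.9136] F [0.09952755 0.24672347 0.00376314] Ftool [ 0.20293456 -0.14890753  0.08623499] 0.04233872314910208
```

Released. Withdraw straight up in the world.

```bash
python3 -m pendant '[{"x":4,"y":0,"z":-9.1,"ax":0,"ay":0,"az":0},{"x":8.1,"y":0,"z":-18.3,"ax":0,"ay":0,"az":0},{"x":8.1,"y":0,"z":-18.3,"ax":0,"ay":0,"az":0},{"x":8.1,"y":0,"z":-18.3,"ax":0,"ay":0,"az":0},{"x":8.1,"y":0,"z":-18.3,"ax":0,"ay":0,"az":0},{"x":8.1,"y":0,"z":-18.3,"ax":0,"ay":0,"az":0},{"x":8.1,"y":0,"z":-18.3,"ax":0,"ay":0,"az":0},{"x":8.1,"y":0,"z":-18.3,"ax":0,"ay":0,"az":0},{"x":0,"y":0,"z":0,"ax":0,"ay":0,"az":0},{"x":0,"y":0,"z":0,"ax":0,"ay":0,"az":0}]' -0.1
python3 look.py w5
python3 - <<'E'
import cv2,numpy as np
from station import ctrl
i=cv2.imread('pics/w5.png')
d=ctrl.camera('side')['color'][:,:,::-1]
np.save('pics/side5.npy',d)
cv2.imwrite('pics/c5.png',np.hstack([cv2.resize(i[0:300,140:440],(400,400)),cv2.resize(d[160:400,180:420],(400,400))]))
E
```

```text
t: 11.45
tcp_pos: [0.4673, 0.1354, 0.2235]
eef_rot: [-0.061, 0.935, 0.286, 0.2]
force: [0.3, 0.3, 0.5]
gripper_width: 0.042
finger_force: 0.0
[0.4673174  0.13538078 0.22354022] [[0.757, 0.559, 0.339], [0.51, -0.829, 0.228], [0.409, 0.0, -0.913]]
```

View pics/c5.png

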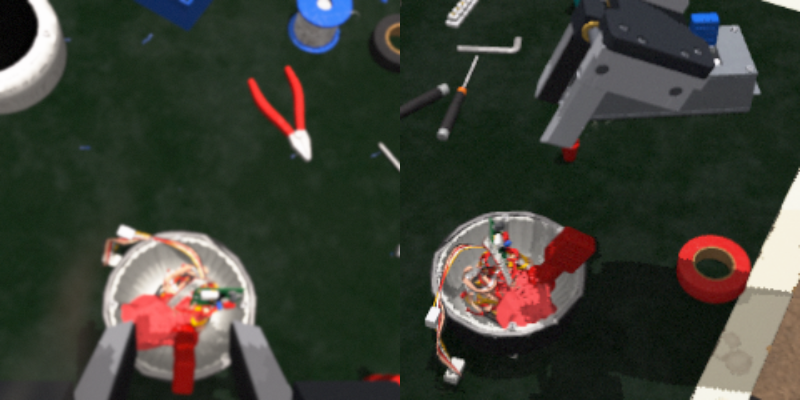

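The red bung leans on the near rim with its foot near the middle of the upright bowl, the blue one is still seated, and the gripper is clear. Handing in.

```bash
python3 -c "
from station import ctrl
print(ctrl.close_job())"
```

```text
the job is handed in; nothing more can be done
None
```

I took the red bung out and put it in the upright parts bowl, left the blue bung seated, and handed the job in at about 11.5 s; no verdict came back.

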